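# Sort the stripped knobs and scan them in to the job

## Task

Sort the control knobs taken off this amplifier into the trays, red knobs in the red tray and blue knobs in the blue tray. Then pick up the bar-code scanner and log them: point it at the middle of the label on the chassis in the vise, then the red tray's label, then the blue tray's label (both trays even if one is empty), each time from about 10 cm, facing the leaning label roughly square-on, and held still for a good two seconds. Finish by laying the scanner back in its rest the way round it was, leave the parts on the counter about where they are, and do not knock or shift the two glass tubes.

Things in the scene. Friction and masses are not known exactly. Their poses are not given: they have to be found in the camera images.
- scanner: cordless in-line bar-code scanner, 0.18 kg: grey square grip 150 long x 30 x 30 mm with orange trigger, then a yellow head 44 wide x 40 high x 36 long. Origin on its long axis at the middle of the grey grip; x points along the axis out of the reading window (from x=-75 to +105 mm), y to its left, z up as it lies on its rest. It reads along +x from the window
- scanner_window (a point): centre of the dark red reading window on the front of the scanner's head, 105 mm ahead of the scanner's origin; same axes as the scanner
- scanner_rest: fixed black rest, base 150 x 70 x 8 mm; origin at the centre of its underside, x the way the scanner points. Two saddles at x = -55 and +55 mm (14 mm thick, slot about 41 mm wide widening upward, slot floor at 35 mm, cheek tops at 55 mm) leave the middle 96 mm clear for the fingers. A scanner at home has its axis 50 mm above the table, its origin over the rest's origin, pointing along x
- vise: fixed cast iron vise, base 150 x 100 mm, clamping a bare steel chassis section 160 mm wide (y) that leans back, from about 85 to 160 mm high; origin at the centre of the base underside, x away from the robot side
- chassis_label: on the leaning face of the steel chassis in the vise, about 123 mm above the table: white bar-code label 60 x 36 mm with black bars; origin at its centre, z points out of its face, x up along the plate (the face leans back: its normal points toward the robot side and 35 degrees above level)
- red_tray: fixed red open tray, outside 140 (x) x 160 (y) x 40 mm high, walls and floor 4 mm; origin at the centre of its underside; a label holder rises at its +x edge to 106 mm high
- red_label: on the holder of the red tray, 87 mm above the table and about 85 mm beyond the tray's centre: white bar-code label 60 x 36 mm with black bars; origin at its centre, z points out of its face, x up along the plate (the face leans back: its normal points toward the robot side and 35 degrees above level)
- blue_tray: fixed blue open tray, outside 140 (x) x 160 (y) x 40 mm high, walls and floor 4 mm; origin at the centre of its underside; a label holder rises at its +x edge to 106 mm high
- blue_label: on the holder of the blue tray, 87 mm above the table and about 85 mm beyond the tray's centre: white bar-code label 60 x 36 mm with black bars; origin at its centre, z points out of its face, x up along the plate (the face leans back: its normal points toward the robot side and 35 degrees above level)
- red_knob0: loose red amplifier control knob, a plain cylinder 28 mm in diameter and 24 mm high with an aluminium disc on top, 25 g; origin at the centre of its underside, z up. May be absent
- red_knob1: loose red amplifier control knob, a plain cylinder 28 mm in diameter and 24 mm high with an aluminium disc on top, 25 g; origin at the centre of its underside, z up. May be absent
- red_knob2: loose red amplifier control knob, a plain cylinder 28 mm in diameter and 24 mm high with an aluminium disc on top, 25 g; origin at the centre of its underside, z up. May be absent
- blue_knob0: loose blue amplifier control knob, a plain cylinder 28 mm in diameter and 24 mm high with an aluminium disc on top, 25 g; origin at the centre of its underside, z up. May be absent
- blue_knob1: loose blue amplifier control knob, a plain cylinder 28 mm in diameter and 24 mm high with an aluminium disc on top, 25 g; origin at the centre of its underside, z up. May be absent
- blue_knob2: loose blue amplifier control knob, a plain cylinder 28 mm in diameter and 24 mm high with an aluminium disc on top, 25 g; origin at the centre of its underside, z up. May be absent
- tube0: bystander: glass power tube with tan base, 34 mm in diameter, 90 mm high, standing; origin at the centre of its underside
- tube1: bystander: glass power tube with tan base, 34 mm in diameter, 90 mm high, standing; origin at the centre of its underside
- tube_socket: bystander: white ceramic tube socket, 34 mm in diameter, 14 mm high; origin under its centre
- dial_pointer: bystander: chrome dial pointer, hub 16 mm in diameter, 7 mm high, arm reaching 42 mm along x; origin under the hub
- cleaner_tin: bystander: fixed tin, 56 mm in diameter, 85 mm high; origin under its centre
Not all that is in view belongs to the job. There is more than one size of the blue_tray; the job needs the largest.

How it is judged (in metres and radians):
On the way, in this order (a step that is already met when the one before it is completed fails the run):
1. every knob present lies in the tray of its own colour (x of red_knob0 in the frame of red_tray between -0.068 and 0.068 m and y of red_knob0 in the frame of red_tray between -0.078 and 0.078 m and z of red_knob0 in the frame of red_tray between -0.005 and 0.038 m and x of red_knob1 in the frame of red_tray between -0.068 and 0.068 m and y of red_knob1 in the frame of red_tray between -0.078 and 0.078 m and z of red_knob1 in the frame of red_tray between -0.005 and 0.038 m and x of red_knob2 in the frame of red_tray between -0.068 and 0.068 m and y of red_knob2 in the frame of red_tray between -0.078 and 0.078 m and z of red_knob2 in the frame of red_tray between -0.005 and 0.038 m and x of blue_knob0 in the frame of blue_tray between -0.068 and 0.068 m and y of blue_knob0 in the frame of blue_tray between -0.078 and 0.078 m and z of blue_knob0 in the frame of blue_tray between -0.005 and 0.038 m and x of blue_knob1 in the frame of blue_tray between -0.068 and 0.068 m and y of blue_knob1 in the frame of blue_tray between -0.078 and 0.078 m and z of blue_knob1 in the frame of blue_tray between -0.005 and 0.038 m and x of blue_knob2 in the frame of blue_tray between -0.068 and 0.068 m and y of blue_knob2 in the frame of blue_tray between -0.078 and 0.078 m and z of blue_knob2 in the frame of blue_tray between -0.005 and 0.038 m), for 0.3 s.
2. held scanner still for 2 s, its axis within 15 mm of the centre of the chassis's label, window 50 to 160 mm away, within 25 degrees of square-on (x of chassis_label in the frame of scanner_window between 0.05 and 0.16 m and y of chassis_label in the frame of scanner_window between -0.015 and 0.015 m and z of chassis_label in the frame of scanner_window between -0.015 and 0.015 m and z of scanner_window in the frame of chassis_label above 0.03 m and angle between the x axis of scanner_window and the z axis of chassis_label, either way round below 0.45 rad and linear speed of scanner below 0.02 m/s and angular speed of scanner below 0.2 rad/s and contact force between the fingers and scanner above 0.5 N), for 2 s.
3. held scanner still for 2 s, its axis within 15 mm of the centre of the red tray's label, window 50 to 160 mm away, within 25 degrees of square-on (x of red_label in the frame of scanner_window between 0.05 and 0.16 m and y of red_label in the frame of scanner_window between -0.015 and 0.015 m and z of red_label in the frame of scanner_window between -0.015 and 0.015 m and z of scanner_window in the frame of red_label above 0.03 m and angle between the x axis of scanner_window and the z axis of red_label, either way round below 0.45 rad and linear speed of scanner below 0.02 m/s and angular speed of scanner below 0.2 rad/s and contact force between the fingers and scanner above 0.5 N), for 2 s.
4. held scanner still for 2 s, its axis within 15 mm of the centre of the blue tray's label, window 50 to 160 mm away, within 25 degrees of square-on (x of blue_label in the frame of scanner_window between 0.05 and 0.16 m and y of blue_label in the frame of scanner_window between -0.015 and 0.015 m and z of blue_label in the frame of scanner_window between -0.015 and 0.015 m and z of scanner_window in the frame of blue_label above 0.03 m and angle between the x axis of scanner_window and the z axis of blue_label, either way round below 0.45 rad and linear speed of scanner below 0.02 m/s and angular speed of scanner below 0.2 rad/s and contact force between the fingers and scanner above 0.5 N), for 2 s.
At the end, for the whole second after the job is handed in: Every knob present rests in the tray of its own colour; the scanner lies in its rest (origin within 20 mm of the rest's centre, axis 40 to 60 mm high, aligned within 0.15 rad, window to the front), still; socket and dial pointer within 60 mm of where they began (all of step 1 and linear speed of each of red_knob0, red_knob1, red_knob2, blue_knob0, blue_knob1, blue_knob2, scanner below 0.02 m/s and horizontal distance between scanner and scanner_rest below 0.02 m and z of scanner in the frame of scanner_rest between 0.04 and 0.06 m and angle between the x axis of scanner and the x axis of scanner_rest, either way round below 0.15 rad and x of scanner_window in the frame of scanner_rest above 0.05 m and distance of each of tube_socket, dial_pointer from where it was at the start of the episode below 0.06 m); the robot touches nothing.
It fails at once if a glass tube is tipped or shifted more than 3 cm (angle between any of tube0, tube1's own z axis and vertical above 0.5 rad or distance of any of tube0, tube1 from where it was at the start of the episode above 0.03 m).
Of red_knob0, red_knob1, red_knob2, blue_knob0, blue_knob1, blue_knob2 only 4 to 6 are there at a start; the rules pass over those that are not, and their reading is None.
At some moment in a run one of red_knob0, red_knob1, red_knob2, blue_knob0, blue_knob1, blue_knob2 may be knocked a few centimetres aside while the robot is not near it.
Once in a run the grip may slacken for a moment while it holds something.
It also fails if it takes over 200 s, if anything falls off the work surface, if the arm or the gripper's body presses on something with over 40 N, if the wrist force passes 120 N, or if a joint passes its speed limit or range.

## Robot

A 7-joint arm with a two-finger parallel gripper is mounted at the origin on the work surface. World frame = base frame: x ahead of the robot, y to its left, z up, the work surface at z = 0. Lengths are in m, angles in degrees, forces in N, time in s.
With the tool pointing down it reaches from about 0.425 to 0.875 m from the base axis. Payload 4.7 kg.
Tool frame: the origin (TCP) lies at the centre of the arm's flange, where the gripper is bolted on; the fingertips stand 182 mm ahead of it and the grasp point (between the pads) lies 164 mm ahead of it (env.grip_depth is the distance from the TCP to the grasp point, in m); z points along the fingers, y is the line along which they close (so a half turn about z gives the same grasp; the last joint's range is limited). The gripper opens to 87 mm and grips with 3 to 60 N. Pads are 19 mm wide; open, the fingers measure 117 mm over their backs; the gripper's body (75 mm by 190 mm) begins 51 mm behind the grasp point.
Start: joints at [69.964, 18.392, -4.016, 83.108, 1.295, 78.541, -3.26], TCP at [0.231, -0.607, 0.405] pointing down, gripper open.
Joint ranges: [-163.93, 163.93], [-17.29, 119.83], [-79.2, 71.16], [3.27, 140.29], [-89.18, 269.18], [5.43, 117.66], [-154.24, 154.24]. Speed limits (degrees/s): [147.25, 147.25, 180, 180, 180, 180, 180].

## Interface

Orientations are given as [roll, pitch, yaw] about the fixed x, y, z axes, in that order (R = Rz(yaw) Ry(pitch) Rx(roll)).
In Python, from cell import env gives the robot as it stands. The module is installed in compiled form; this text tells all that it offers.
- The arm moves only by the tool send_rows, never from a script. Its arguments are lists of equal length, an entry for each row: "xyz": the shift along the tool's x, y, z in m, a list of three; "rotation": the turn, a rotation vector about the tool's x, y, z in rad, a list of three; "jaw": the opening, from 0 (shut) to 1 (fully open). A call has 1 to 20 rows; each row shifts and turns the commanded pose from where the row before left it, along the tool's axes as they then stand; what a row does not reach is not made up. A row lasts 1/10 s, in which the tool goes at most 50 mm and 8.59 degrees, less where a joint would pass 70% of its speed; a pose out of reach is approached as far as the arm can. A call is refused whole if a number of a shift passes 0.05 or a number of a turn 0.15, either way. A call with a gripper value outside its range is refused whole. The fingers move at their own pace and stop on an object; "newtons" is the grip in N (left out, the last holds). Time passes only in rows, so rows that do not move let the fingers close. It gives the time, the measured TCP pose, the force, the opening and the grip force at its end, in the units of the state.
- env.get_obs(): the state, without advancing time (a new reading comes with each control period).
- env.read_camera(name): name is "scene" or "side" or "wrist"; returns a dict with "image" (384x512x3 uint8, blue, green, red), "fx", "fy", "cx", "cy" (pixels), "R" (3x3) and "t" (3): a world point X has camera coordinates R X + t. Camera axes: x right, y down, z forward; pixel columns grow to the right and rows downward; lengths in m; the calibration is good to about 2 mm. A picture is of the moment at which its call begins. There is no depth.
- env.sign_off(): hands the job in; it is judged then, once.
The state is a dict: "time_s": time; "qpos": joint angles; "joint_velocities": joint speeds; "effort": joint torques, N m; "tool_pos": TCP position; "tool_rot": TCP orientation; "force": force on the tool from outside, world axes, zero at the start; "wrist_torque": the same for the moment, N m; "grip_width": finger opening in m; "grasp_force": force on a finger pad.
Only numpy, scipy, OpenCV 4.12 (cv2) and the standard library are available. Lean on these libraries where they do the work, as an engineer would, in place of code of your own. Each camera call takes 0.05 s, during which the arm holds its last target. There are 200 camera calls.

## Working session

There is one attempt and no reset: what is moved stays moved. The work goes in short steps, Python scripts to look and compute and a tool call to move; the robot and the scene stay as the last step left them, time stands still between calls to the robot, and variables do not carry over. Pictures are saved under pics/ and viewed, at most 14 in all, crops included, and the job is handed in when it is done.

Besides the shell and the picture viewer there is one more tool, called after ">>>" as name(argument=value, ...) on one line, values as JSON. send_rows: Moves the arm, as the interface text tells. Its arguments: {"type":"object","properties":{"xyz":{"type":"array"},"rotation":{"type":"array"},"jaw":{"type":"array"},"newtons":{"type":"number"}},"required":["xyz","rotation","jaw"]}

```bash
mkdir -p pics; ls
python3 - <<'E'
from cell import env
import cv2
o=env.get_obs()
for k,v in o.items(): print(k,v)
print(env.grip_depth)
for n in ("scene","side","wrist"):
    c=env.read_camera(n); cv2.imwrite(f"pics/{n}0.png",c["image"])
    print(n,c["fx"],c["fy"],c["cx"],c["cy"],c["R"],c["t"])
E
```

```text
pics
time_s 0.0
qpos [69.96404134 18.43713945 -4.01693536 83.17382055  1.29511728 78.53972744
 -3.26025851]
joint_velocities [ 0.02085123 -0.03153847 -0.03797001 -0.02686651  0.0041492  -0.07134239
  0.02979636]
effort [-9.14632728e-04 -4.91288280e+01 -4.04120665e-01 -3.12534535e+01
 -6.41111028e-02  4.37076890e-02  1.39880594e-04]
tool_pos [ 0.23119436 -0.60727697  0.40369262]
tool_rot [-1.79894565e+02  5.34481605e-03  2.08467863e+01]
force [-0.0182061  -0.08846199  0.26505748]
wrist_torque [-0.01520293 -0.02507289  0.02759931]
grasp_force 0.0
grip_width 0.08710086611967914
0.1635
scene 459.0830717856842 459.0830717856842 257.76365430566904 186.27968169006155 [[-0.61551019  0.78796712 -0.0159693 ]
 [ 0.58901307  0.4464482  -0.6736079 ]
 [-0.52365141 -0.42401865 -0.73891636]] [ 0.23983146 -0.24753369  1.46781752]
side 364.39845388870344 364.39845388870344 252.90847350412042 191.5444792230341 [[-0.68306455 -0.7301714  -0.01650889]
 [-0.47150316  0.4581213  -0.75353145]
 [ 0.55777019 -0.50692663 -0.65720454]] [0.39338012 0.27820652 0.76537997]
wrist 310.45476594382416 310.45476594382416 251.44463559721154 193.05348647456816 [[ 0.356494   -0.9342964  -0.00150723]
 [-0.88914257 -0.33975949  0.30657623]
 [-0.28694516 -0.10795244 -0.95184492]] [-0.64964653 -0.03645582  0.39202757]
```

Run:
```python
import cv2
for n in ("scene","side"):
    im=cv2.imread(f"pics/{n}0.png"); cv2.imwrite(f"pics/{n}0b.png",cv2.resize(im,(800,600),interpolation=cv2.INTER_CUBIC))
```

```text
(no output)
```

View pics/scene0b.png

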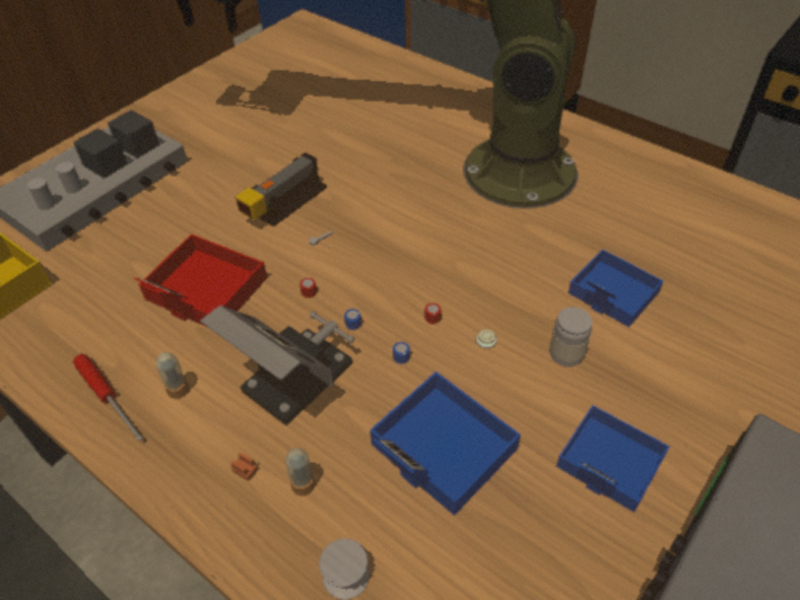

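View pics/side0b.png

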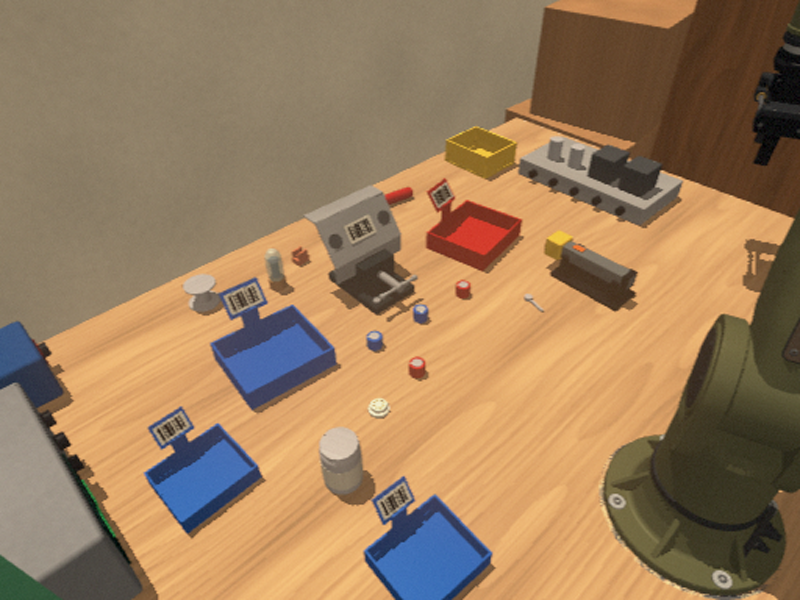

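```bash
cat > h.py <<'E'
import cv2,numpy as np
from scipy.spatial.transform import Rotation as Ro
def mosaic(src,wins,out):
    # wins: (u0,v0,w) native px; each 4:3 tile to 400x300 with ticks every 10px
    t=[]
    for u0,v0,w in wins:
        h=int(w*.75); s=400/w
        c=cv2.resize(src[v0:v0+h,u0:u0+w],(400,300),interpolation=cv2.INTER_CUBIC)
        for u in range(u0-u0%10+10,u0+w,10):
            x=int((u-u0)*s); cv2.line(c,(x,0),(x,6 if u%50 else 14),(0,255,255),1)
            if u%20==0: cv2.putText(c,str(u),(x-8,22),0,.3,(0,255,255))
        for v in range(v0-v0%10+10,v0+h,10):
            y=int((v-v0)*s); cv2.line(c,(0,y),(6,y),(0,255,255),1)
            if v%20==0: cv2.putText(c,str(v),(8,y+3),0,.3,(0,255,255))
        t.append(c)
    cv2.imwrite(out,np.vstack([np.hstack(t[:2]),np.hstack(t[2:])]))
CAM={}
def setcam(n,c): CAM[n]=(np.array([[c["fx"],0,c["cx"]],[0,c["fy"],c["cy"]],[0,0,1]]),np.array(c["R"]),np.array(c["t"]))
def load():
    import pickle; CAM.update(pickle.load(open("cam.pkl","rb")))
def plane(n,u,v,z):
    K,R,t=CAM[n]; C=-R.T@t; d=R.T@np.linalg.solve(K,[u,v,1]); return C+d*(z-C[2])/d[2]
def tri(a,ua,b,ub):
    P=[CAM[n][0]@np.c_[CAM[n][1],CAM[n][2]] for n in (a,b)]
    X=cv2.triangulatePoints(P[0],P[1],np.float64(ua).reshape(2,1),np.float64(ub).reshape(2,1))[:,0]; X=X[:3]/X[3]
    return X,[np.round(proj(a,X)-ua,1),np.round(proj(b,X)-ub,1)]
def proj(n,X):
    K,R,t=CAM[n]; p=K@(R@np.array(X)+t); return p[:2]/p[2]
E
python3 - <<'E'
from cell import env
from h import *
import pickle
for n in ("scene","side"): setcam(n,env.read_camera(n))
pickle.dump(CAM,open("cam.pkl","wb"))
a=cv2.imread("pics/scene0.png");b=cv2.imread("pics/side0.png")
mosaic(a,[(130,90,90),(80,140,100),(225,230,120),(120,170,120)],"pics/m1.png")
mosaic(b,[(335,135,90),(260,100,90),(125,165,100),(185,110,90)],"pics/m2.png")
E
```

```text
(no output)
```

View pics/m1.png

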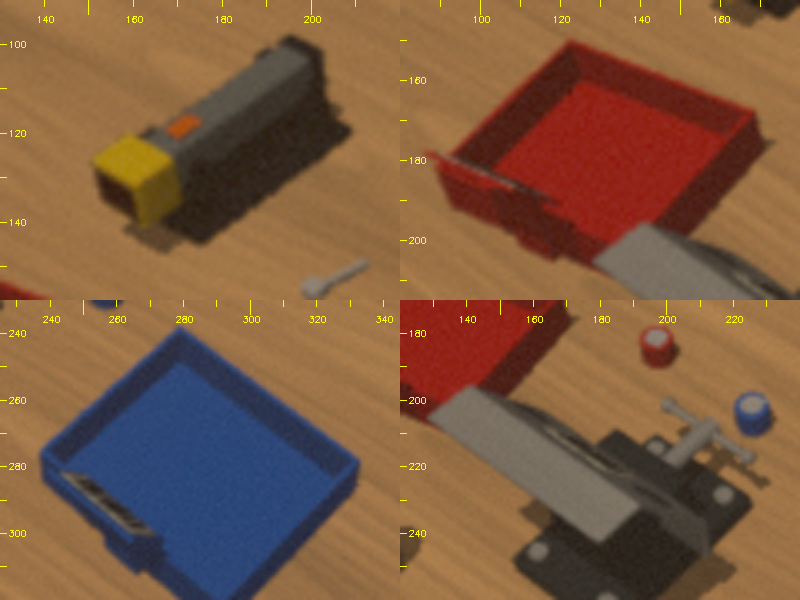

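View pics/m2.png

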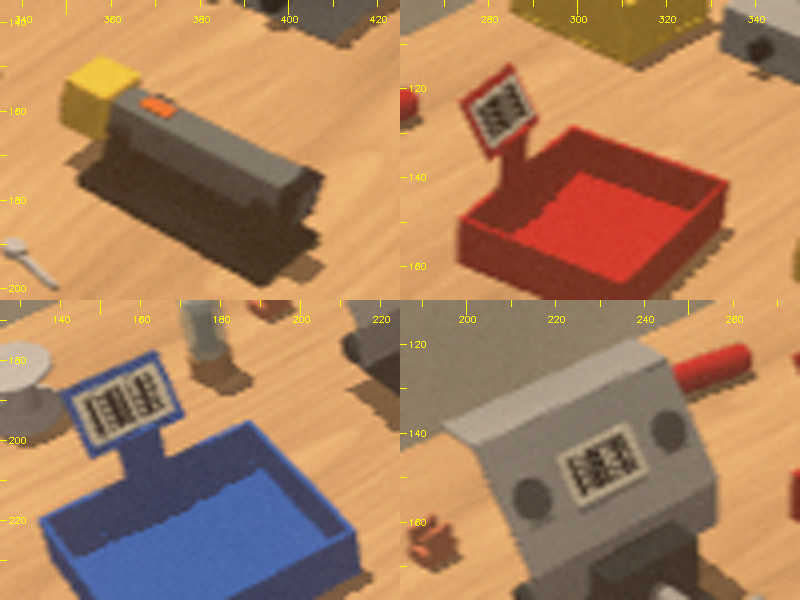

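Run:
```python
from h import *
load()
f=lambda x:np.round(x,4)
print("labels(side plane)")
L={'red':(283,124.5,.087),'blue':(155.5,190.75,.087),'ch':(230.7,147.1,.123)}
for k,v in L.items(): print(k,f(plane('side',*v)))
for col,sc,sd in (('red',[(122.75,150),(168.75,168),(89.5,180)],[(298.9,128.6),(333.8,141.2),(273.3,149.5)]),('blue',[(279.3,239),(332.4,278.6),(237.6,276.5)],[(187.5,195.25),(213.75,222.5),(135,220)])):
    print(col,[f(plane('scene',*p,.04)) for p in sc],[f(plane('side',*p,.04)) for p in sd])
print('head',f(plane('scene',160.5,125.8,.07)),f(plane('side',358.4,152.8,.07)),'trig',f(plane('scene',171.4,118.6,.067)),f(plane('side',370.5,158.9,.067)),'rear',f(plane('scene',196.4,103,.065)),f(plane('side',402.3,175,.065)))
# knobs
for n in('scene','side'):
    im=cv2.imread(f'pics/{n}0.png'); hsv=cv2.cvtColor(im,cv2.COLOR_BGR2HSV)
    for col,ms in (('red',[((0,130,60),(6,255,255)),((172,130,60),(180,255,255))]),('blue',[((105,110,40),(125,255,255))])):
        m=sum(cv2.inRange(hsv,*x) for x in ms)
        k,_,st,ce=cv2.connectedComponentsWithStats(m)
        for i in range(1,k):
            if 25<st[i,4]<250:
                x,y,w,h,_a=st[i]; u,v=x+w/2,y+h/2
                print(n,col,st[i],f(plane(n,u,v,.012)))
for n,u,v in(('scene',311,216.5),('side',242,261)): print('socket',f(plane(n,u,v,.01)))
for n,u,v in(('scene',201,154),('side',338,190)): print('hub',f(plane(n,u,v,.005)))
for n,u,v in(('scene',365,228.5),('side',218,315)): print('tin base',f(plane(n,u,v,0)))
for n,u,v in(('scene',112,248),('scene',193,309),('side',178,181)): print('tube base',f(plane(n,u,v,0)))
```

```text
labels(side plane)
red [ 0.688  -0.2444  0.087 ]
blue [0.6927 0.2442 0.087 ]
ch [6.67e-01 2.00e-04 1.23e-01]
red [array([ 0.5582, -0.3508,  0.04  ]), array([ 0.5301, -0.1955,  0.04  ]), array([ 0.6892, -0.3318,  0.04  ])] [array([ 0.6828, -0.3227,  0.04  ]), array([ 0.5478, -0.3455,  0.04  ]), array([ 0.6554, -0.1664,  0.04  ])]
blue [array([0.5388, 0.1816, 0.04  ]), array([0.5541, 0.3367, 0.04  ]), array([0.6763, 0.1683, 0.04  ])] [array([0.6662, 0.1669, 0.04  ]), array([0.531, 0.18 , 0.04 ]), array([0.682 , 0.3233, 0.04  ])]
head [ 0.442  -0.3117  0.07  ] [ 0.4306 -0.3079  0.07  ] trig [ 0.3979 -0.3127  0.067 ] [ 0.389 -0.311  0.067] rear [ 0.2979 -0.3068  0.065 ] [ 0.2837 -0.3113  0.065 ]
scene red [192 179  10  11  51] [ 0.5113 -0.1128  0.012 ]
scene red [272 195  10  11  55] [0.4266 0.0927 0.012 ]
side red [274 114  12  10  27] [ 0.8087 -0.3596  0.012 ]
side red [246 120  18  10 108] [ 0.8438 -0.2615  0.012 ]
side red [292 180   9  11  39] [ 0.5021 -0.1104  0.012 ]
side red [262 229  10   9  31] [0.426  0.0896 0.012 ]
side blue [101 273  23  14  36] [0.5722 0.4508 0.012 ]
side blue [239 306  20  22  45] [0.2838 0.2844 0.012 ]
socket [0.4161 0.1918 0.01  ]
socket [0.4057 0.1953 0.01  ]
hub [ 0.412 -0.191  0.005]
hub [ 0.4075 -0.1897  0.005 ]
tin base [0.3595 0.3161 0.    ]
tin base [0.3389 0.3253 0.    ]
tube base [ 0.7836 -0.1427  0.    ]
tube base [0.7812 0.1258 0.    ]
tube base [0.7829 0.1267 0.    ]
```

```bash
cat >> h.py <<'E'
def tool(o):
    return np.array(o["tool_pos"]),Ro.from_euler('xyz',o["tool_rot"],degrees=True).as_matrix()
def delta(o,p,rpy):
    """tool-frame shift & rotvec from obs to target TCP p, rpy(deg)"""
    P,R=tool(o); T=Ro.from_euler('xyz',rpy,degrees=True).as_matrix()
    return R.T@(np.array(p)-P),Ro.from_matrix(R.T@T).as_rotvec()
E
python3 - <<'E'
from cell import env
from h import *
load()
f=lambda x:np.round(x,4)
o=env.get_obs();c=env.read_camera("wrist");P,R=tool(o)
C=-c["R"].T@c["t"]; print('cam in tool',f(R.T@(C-P)),'axes cols',f(R.T@c["R"].T))
print(delta(o,[.45,0,.42],[180,0,0]))
for n,u,v in(('scene',225.3,202.9),('side',268.8,200.3),('scene',256.6,224.6),('side',240,217.6)): print('blue',f(plane(n,u,v,.012)))
E
```

```text
cam in tool [0.086  0.0004 0.0204] axes cols [[ 7.000e-04 -9.519e-01 -3.065e-01]
 [ 1.000e+00  6.000e-04  4.000e-04]
 [-2.000e-04 -3.065e-01  9.519e-01]]
(array([ 0.42059841, -0.48979467, -0.01536302]), array([-8.13589901e-04,  2.45762808e-04,  3.63812793e-01]))
blue [ 0.5144 -0.0094  0.012 ]
blue [ 0.5134 -0.0043  0.012 ]
blue [0.521  0.0991 0.012 ]
blue [0.5186 0.1016 0.012 ]
```

>>> send_rows(xyz=[[0, 0, 0], [0, 0, 0], [0, 0, 0], [0.02, -0.038, -0.003], [0.02, -0.038, -0.003], [0.02, -0.038, -0.003], [0.02, -0.038, -0.003], [0.02, -0.038, -0.003], [0.02, -0.038, -0.003], [0.02, -0.038, -0.003], [0.02, -0.038, -0.003], [0.02, -0.038, -0.003], [0.02, -0.038, -0.003], [0.02, -0.038, -0.003], [0.02, -0.038, -0.003], [0.02, -0.038, -0.003], [0.02, -0.038, -0.003], [0.02, -0.038, -0.003], [0.02, -0.038, -0.003], [0, 0, 0]], rotation=[[0, 0, 0.121], [0, 0, 0.121], [0, 0, 0.122], [0, 0, 0], [0, 0, 0], [0, 0, 0], [0, 0, 0], [0, 0, 0], [0, 0, 0], [0, 0, 0], [0, 0, 0], [0, 0, 0], [0, 0, 0], [0, 0, 0], [0, 0, 0], [0, 0, 0], [0, 0, 0], [0, 0, 0], [0, 0, 0], [0, 0, 0]], jaw=[1, 1, 1, 1, 1, 1, 1, 1, 1, 1, 1, 1, 1, 1, 1, 1, 1, 1, 1, 1])

```text
time_s: 2.3
tool_pos: [0.5525, 0.0074, 0.4533]
tool_rot: [-179.7, -0.1, 0.6]
force: [0.0, 0.8, -0.4]
grip_width: 0.0874
grasp_force: 0.0
```

Run:
```python
from cell import env
from h import *
import pickle
c=env.read_camera("wrist"); load(); setcam("w1",c); pickle.dump(CAM,open("cam.pkl","wb"))
im=c["image"]; cv2.imwrite("pics/w1.png",im)
b=cv2.resize(im,(800,600),interpolation=cv2.INTER_CUBIC); cv2.imwrite("pics/w1b.png",b)
o=env.get_obs(); print(o["tool_pos"],o["tool_rot"],o["qpos"])
```

```text
[0.55186987 0.00400516 0.45286756] [-1.79907267e+02 -2.10803739e-02  3.68616631e-01] [ 28.80587682   7.51753718 -34.94395794  92.04317655   4.25107786
  81.77536979 -96.14458262]
```

View pics/w1b.png

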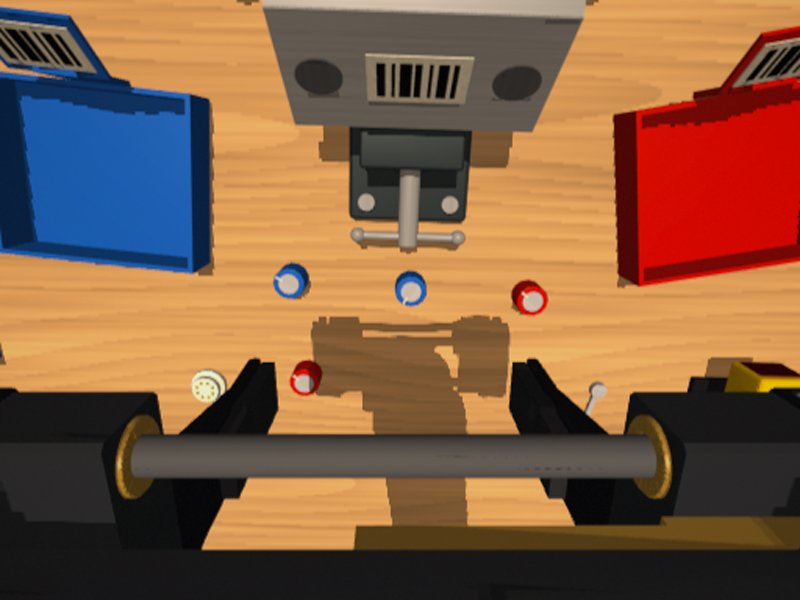

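Run:
```python
from h import *
load()
f=lambda x:np.round(x,4)
s=.64
for k,p in dict(B2=(288,283),B1=(410,291),R1=(532,299),R2=(303,382),).items(): print(k,f(plane('w1',p[0]*s,p[1]*s,.024)))
print('lab',f(plane('w1',419*s,79*s,.123)))
for p,z in (((366,53),.1377),((474,57),.1377),((467,104),.1083),((371,100),.1083)): print(f(plane('w1',p[0]*s,p[1]*s,z)))
print('hb',[f(plane('w1',p[0]*s,p[1]*s,.05)) for p in((358,236),(458,238))])
print(tri('w1',np.array((358,236))*s,'scene',np.array((225.6,217.))),tri('w1',np.array((458,238))*s,'scene',np.array((200.4,200.6))))
print('blue rim',[f(plane('w1',p[0]*s,p[1]*s,.04)) for p in((210,97),(193,270),(0,250))],'red rim',[f(plane('w1',p[0]*s,p[1]*s,.04)) for p in((613,115),(637,284),(800,254))])
print('bl label',f(plane('w1',41*s,44*s,.087)),'socket',f(plane('w1',208*s,385*s,.014)),'hub',f(plane('w1',598*s,388*s,.007)))
for k,z,p in (('B1','scene',(225.3,202.9)),('B1','side',(268.8,200.3))): pass
```

```text
B2 [0.5238 0.1007 0.024 ]
B1 [ 0.5178 -0.0062  0.024 ]
R1 [ 0.5117 -0.114   0.024 ]
R2 [0.4278 0.0919 0.024 ]
lab [ 0.6764 -0.0051  0.123 ]
[0.6873 0.025  0.1377]
[ 0.686  -0.0344  0.1377]
[ 0.6643 -0.036   0.1083]
[0.6659 0.0237 0.1083]
hb [array([0.5705, 0.037 , 0.05  ]), array([ 0.5699, -0.0425,  0.05  ])]
(array([0.56733966, 0.03869079, 0.04211833]), [array([-0.8,  1.4]), array([-0.4,  0.2])]) (array([ 0.56886503, -0.04220856,  0.0484658 ]), [array([-0.4,  0.6]), array([-0.2,  0. ])])
blue rim [array([0.6725, 0.1477, 0.04  ]), array([0.5386, 0.1758, 0.04  ]), array([0.5537, 0.3335, 0.04  ])] red rim [array([ 0.6631, -0.1561,  0.04  ]), array([ 0.531, -0.196,  0.04 ]), array([ 0.5581, -0.3254,  0.04  ])]
bl label [0.6988 0.2365 0.087 ] socket [0.4183 0.1855 0.014 ] hub [ 0.4163 -0.1924  0.007 ]
```

>>> send_rows(xyz=[[-0.005, 0.0146, 0.025], [-0.005, 0.0146, 0.025], [-0.005, 0.0146, 0.025], [-0.005, 0.0146, 0.025], [-0.005, 0.0146, 0.025], [-0.005, 0.0146, 0.025], [-0.005, 0.0146, 0.025], [-0.005, 0.0146, 0.025], [0, 0, 0], [0, 0, 0], [0, 0, 0]], rotation=[[0, 0, 0], [0, 0, 0], [0, 0, 0], [0, 0, 0], [0, 0, 0], [0, 0, 0], [0, 0, 0], [0, 0, 0], [0, 0, 0], [0, 0, 0], [0, 0, 0]], jaw=[0.65, 0.65, 0.65, 0.65, 0.65, 0.65, 0.65, 0.65, 0.65, 0.65, 0.65], newtons=15)

```text
time_s: 3.45
tool_pos: [0.5122, -0.1159, 0.2544]
tool_rot: [180.0, -0.1, 0.0]
force: [1.2, 0.3, 0.5]
grip_width: 0.0568
grasp_force: 0.0
```

>>> send_rows(xyz=[[0, -0.002, 0.025], [0, 0, 0.025], [0, 0, 0.0195], [0, 0, 0], [0, 0, 0], [0, 0, 0], [0, 0, 0], [0, 0, 0], [0, 0, 0], [0, 0, 0]], rotation=[[0, 0, 0], [0, 0, 0], [0, 0, 0], [0, 0, 0], [0, 0, 0], [0, 0, 0], [0, 0, 0], [0, 0, 0], [0, 0, 0], [0, 0, 0]], jaw=[0.65, 0.65, 0.65, 0.65, 0.65, 0, 0, 0, 0, 0], newtons=15)

```text
time_s: 4.45
tool_pos: [0.5114, -0.1144, 0.1834]
tool_rot: [180.0, -0.0, -0.0]
force: [-0.7, -0.6, 1.1]
grip_width: 0.0273
grasp_force: 15.0
```

>>> send_rows(xyz=[[0, 0, -0.03], [0, 0, -0.03], [0, 0, -0.03], [0.013, 0.0266, 0], [0.013, 0.0266, 0], [0.013, 0.0266, 0], [0.013, 0.0266, 0], [0.013, 0.0266, 0], [0, 0, 0], [0, 0, 0.03], [0, 0, 0.03], [0, 0, 0.017], [0, 0, 0], [0, 0, 0], [0, 0, 0], [0, 0, 0], [0, 0, 0], [0, 0, -0.03], [0, 0, -0.03], [0, 0, -0.03]], rotation=[[0, 0, 0], [0, 0, 0], [0, 0, 0], [0, 0, 0], [0, 0, 0], [0, 0, 0], [0, 0, 0], [0, 0, 0], [0, 0, 0], [0, 0, 0], [0, 0, 0], [0, 0, 0], [0, 0, 0], [0, 0, 0], [0, 0, 0], [0, 0, 0], [0, 0, 0], [0, 0, 0], [0, 0, 0], [0, 0, 0]], jaw=[0, 0, 0, 0, 0, 0, 0, 0, 0, 0, 0, 0, 0, 0, 0.6, 0.6, 0.6, 0.6, 0.6, 0.6])

```text
time_s: 6.45
tool_pos: [0.5763, -0.2473, 0.2877]
tool_rot: [180.0, -0.0, -0.0]
force: [0.8, 0.2, -0.9]
grip_width: 0.0518
grasp_force: 0.0
```

>>> send_rows(xyz=[[-0.0165, -0.0377, 0], [-0.0165, -0.0377, 0], [-0.0165, -0.0377, 0], [-0.0165, -0.0377, 0], [-0.0165, -0.0377, 0], [-0.0165, -0.0377, 0], [-0.0165, -0.0377, 0], [-0.0165, -0.0377, 0], [-0.0165, -0.0377, 0], [0, 0, 0], [0, 0, 0], [0, 0, 0]], rotation=[[0, 0, 0], [0, 0, 0], [0, 0, 0], [0, 0, 0], [0, 0, 0], [0, 0, 0], [0, 0, 0], [0, 0, 0], [0, 0, 0], [0, 0, 0], [0, 0, 0], [0, 0, 0]], jaw=[0.65, 0.65, 0.65, 0.65, 0.65, 0.65, 0.65, 0.65, 0.65, 0.65, 0.65, 0.65])

```text
time_s: 7.65
tool_pos: [0.4283, 0.0911, 0.2865]
tool_rot: [180.0, -0.0, -0.1]
force: [-0.6, -1.0, -0.6]
grip_width: 0.0565
grasp_force: 0.0
```

```bash
cat >> h.py <<'E'
def knobs(n,im,z=.012):
    hsv=cv2.cvtColor(im,cv2.COLOR_BGR2HSV); r=[]
    for col,ms in (('red',[((0,150,50),(6,255,255)),((172,150,50),(180,255,255))]),('blue',[((100,110,40),(125,255,255))])):
        m=sum(cv2.inRange(hsv,*x) for x in ms); k,_,st,ce=cv2.connectedComponentsWithStats(m)
        for i in range(1,k):
            if st[i,4]>25:
                x,y,w,h,a=st[i]; r.append((n,col,st[i].tolist(),np.round(plane(n,x+w/2,y+h/2,z),4)))
    return r
E
cat > look.py <<'E'
from cell import env
from h import *
import sys
load()
for n in sys.argv[1:]:
    c=env.read_camera(n); setcam(n,c); cv2.imwrite(f"pics/{n}_last.png",c["image"])
    for k in knobs(n,c["image"]):
        if k[2][4]<900: print(*k)
o=env.get_obs(); print(o["time_s"],np.round(o["tool_pos"],4),np.round(o["tool_rot"],2),o["grip_width"],o["grasp_force"])
E
python3 look.py wrist scene
```

```text
wrist red [234, 182, 33, 37, 605] [0.426  0.0917 0.012 ]
wrist blue [219, 61, 37, 39, 563] [0.5239 0.1015 0.012 ]
wrist blue [355, 70, 45, 38, 838] [ 0.5176 -0.0071  0.012 ]
scene red [272, 195, 10, 12, 60] [0.428  0.0937 0.012 ]
scene red [47, 227, 26, 30, 312] [ 0.853  -0.2489  0.012 ]
scene blue [166, 0, 93, 23, 781] [-0.2379 -0.7267  0.012 ]
7.75 [0.4284 0.0908 0.2863] [ 1.8e+02 -1.0e-02 -1.4e-01] 0.05653070425555105 0.0
```

Descend .1025, grip R2, lift .09.

>>> send_rows(xyz=[[0, -0.001, 0.03], [0, 0, 0.03], [0, 0, 0.03], [0, 0, 0.0125], [0, 0, 0], [0, 0, 0], [0, 0, 0], [0, 0, 0], [0, 0, 0], [0, 0, 0], [0, 0, 0], [0, 0, -0.03], [0, 0, -0.03], [0, 0, -0.04]], rotation=[[0, 0, 0], [0, 0, 0], [0, 0, 0], [0, 0, 0], [0, 0, 0], [0, 0, 0], [0, 0, 0], [0, 0, 0], [0, 0, 0], [0, 0, 0], [0, 0, 0], [0, 0, 0], [0, 0, 0], [0, 0, 0]], jaw=[0.65, 0.65, 0.65, 0.65, 0.65, 0.65, 0, 0, 0, 0, 0, 0, 0, 0])

```text
time_s: 9.15
tool_pos: [0.427, 0.0929, 0.2837]
tool_rot: [-180.0, 0.2, 0.0]
force: [1.2, -0.9, -0.8]
grip_width: 0.0277
grasp_force: 15.0
```

>>> send_rows(xyz=[[0.021, 0.0369, 0], [0.021, 0.0369, 0], [0.021, 0.0369, 0], [0.021, 0.0369, 0], [0.021, 0.0369, 0], [0.021, 0.0369, 0], [0.021, 0.0369, 0], [0.021, 0.0369, 0], [0.021, 0.0369, 0], [0, 0, 0], [0, 0, 0.04], [0, 0, 0.03], [0, 0, 0.018], [0, 0, 0], [0, 0, 0], [0, 0, 0], [0, 0, 0], [0, 0, -0.03], [0, 0, -0.03], [0, 0, -0.03]], rotation=[[0, 0, 0], [0, 0, 0], [0, 0, 0], [0, 0, 0], [0, 0, 0], [0, 0, 0], [0, 0, 0], [0, 0, 0], [0, 0, 0], [0, 0, 0], [0, 0, 0], [0, 0, 0], [0, 0, 0], [0, 0, 0], [0, 0, 0], [0, 0, 0], [0, 0, 0], [0, 0, 0], [0, 0, 0], [0, 0, 0]], jaw=[0, 0, 0, 0, 0, 0, 0, 0, 0, 0, 0, 0, 0, 0, 0.6, 0.6, 0.6, 0.6, 0.6, 0.6])

```text
time_s: 11.15
tool_pos: [0.617, -0.2391, 0.288]
tool_rot: [180.0, -0.1, -0.0]
force: [-0.5, -0.7, 1.0]
grip_width: 0.0516
grasp_force: 0.0
```

```bash
python3 look.py wrist scene side; python3 -c "
import cv2;cv2.imwrite('pics/w2b.png',cv2.resize(cv2.imread('pics/wrist_last.png'),(640,480)))"
```

```text
scene red [47, 227, 26, 30, 309] [ 0.853  -0.2489  0.012 ]
scene blue [166, 0, 36, 9, 145] [-0.2125 -0.8651  0.012 ]
scene blue [201, 0, 58, 24, 540] [-0.2774 -0.6656  0.012 ]
scene blue [366, 165, 57, 38, 891] [0.1897 0.3086 0.012 ]
side red [247, 120, 17, 11, 108] [ 0.8398 -0.2604  0.012 ]
side blue [0, 206, 25, 39, 600] [0.9248 0.565  0.012 ]
side blue [101, 273, 23, 14, 34] [0.5722 0.4508 0.012 ]
side blue [239, 308, 17, 20, 41] [0.2842 0.2882 0.012 ]
11.3 [ 0.618  -0.2393  0.2899] [ 1.7983e+02 -3.8000e-01 -1.0000e-02] 0.051896104848524804 0.0
```

View pics/w2b.png

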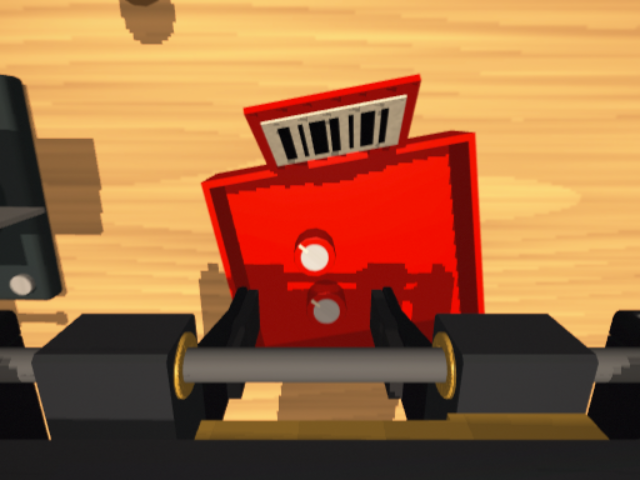

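>>> send_rows(xyz=[[-0.0167, -0.0387, 0], [-0.0167, -0.0387, 0], [-0.0167, -0.0387, 0], [-0.0167, -0.0387, 0], [-0.0167, -0.0387, 0], [-0.0167, -0.0387, 0], [0, 0, 0], [0, 0, 0], [0, 0, 0]], rotation=[[0, 0, 0], [0, 0, 0], [0, 0, 0], [0, 0, 0], [0, 0, 0], [0, 0, 0], [0, 0, 0], [0, 0, 0], [0, 0, 0]], jaw=[0.65, 0.65, 0.65, 0.65, 0.65, 0.65, 0.65, 0.65, 0.65])

```text
time_s: 12.2
tool_pos: [0.5169, -0.0083, 0.2856]
tool_rot: [180.0, -0.0, -0.1]
force: [0.0, -0.2, -0.6]
grip_width: 0.0565
grasp_force: 0.0
```

```bash
python3 - <<'E'
from h import *
import pickle
E
python3 look.py wrist
```

```text
wrist blue [102, 173, 42, 37, 735] [0.523  0.1013 0.012 ]
wrist blue [233, 180, 32, 37, 572] [ 0.5165 -0.0064  0.012 ]
12.25 [ 0.517  -0.0085  0.2855] [ 1.7998e+02  1.0000e-02 -1.5000e-01] 0.05646041233857248 0.0
```

>>> send_rows(xyz=[[0, -0.0015, 0.03], [0, 0, 0.03], [0, 0, 0.03], [0, 0, 0.0115], [0, 0, 0], [0, 0, 0], [0, 0, 0], [0, 0, 0], [0, 0, 0], [0, 0, 0], [0, 0, 0], [0, 0, -0.03], [0, 0, -0.03], [0, 0, -0.04]], rotation=[[0, 0, 0], [0, 0, 0], [0, 0, 0], [0, 0, 0], [0, 0, 0], [0, 0, 0], [0, 0, 0], [0, 0, 0], [0, 0, 0], [0, 0, 0], [0, 0, 0], [0, 0, 0], [0, 0, 0], [0, 0, 0]], jaw=[0.65, 0.65, 0.65, 0.65, 0.65, 0.65, 0, 0, 0, 0, 0, 0, 0, 0])

```text
time_s: 13.65
tool_pos: [0.5158, -0.0055, 0.284]
tool_rot: [-180.0, 0.2, 0.0]
force: [0.6, -1.1, -0.1]
grip_width: 0.0273
grasp_force: 15.0
```

>>> send_rows(xyz=[[0.0092, -0.0345, 0], [0.0092, -0.0345, 0], [0.0092, -0.0345, 0], [0.0092, -0.0345, 0], [0.0092, -0.0345, 0], [0.0092, -0.0345, 0], [0.0092, -0.0345, 0], [0, 0, 0], [0, 0, 0], [0, 0, 0.04], [0, 0, 0.03], [0, 0, 0.018], [0, 0, 0], [0, 0, 0], [0, 0, 0], [0, 0, 0], [0, 0, 0], [0, 0, -0.03], [0, 0, -0.03], [0, 0, -0.03]], rotation=[[0, 0, 0], [0, 0, 0], [0, 0, 0], [0, 0, 0], [0, 0, 0], [0, 0, 0], [0, 0, 0], [0, 0, 0], [0, 0, 0], [0, 0, 0], [0, 0, 0], [0, 0, 0], [0, 0, 0], [0, 0, 0], [0, 0, 0], [0, 0, 0], [0, 0, 0], [0, 0, 0], [0, 0, 0], [0, 0, 0]], jaw=[0, 0, 0, 0, 0, 0, 0, 0, 0, 0, 0, 0, 0, 0, 0.6, 0.6, 0.6, 0.6, 0.6, 0.6])

```text
time_s: 15.65
tool_pos: [0.581, 0.2362, 0.2877]
tool_rot: [-180.0, -0.0, 0.0]
force: [0.8, -0.9, -0.1]
grip_width: 0.0516
grasp_force: 0.0
```

Now B2 at (.5235,.101): dx −.0575, dy −.135.

>>> send_rows(xyz=[[-0.0144, 0.0338, 0], [-0.0144, 0.0338, 0], [-0.0144, 0.0338, 0], [-0.0144, 0.0338, 0], [0, 0, 0], [0, 0, 0], [0, 0, 0]], rotation=[[0, 0, 0], [0, 0, 0], [0, 0, 0], [0, 0, 0], [0, 0, 0], [0, 0, 0], [0, 0, 0]], jaw=[0.65, 0.65, 0.65, 0.65, 0.65, 0.65, 0.65])

```text
time_s: 16.35
tool_pos: [0.5238, 0.1021, 0.2869]
tool_rot: [-180.0, -0.1, 0.1]
force: [-0.1, 0.3, 0.3]
grip_width: 0.0568
grasp_force: 0.0
```

```bash
python3 look.py wrist
```

```text
wrist blue [237, 181, 32, 37, 560] [0.5224 0.101  0.012 ]
16.4 [0.5238 0.1024 0.2867] [-1.7994e+02 -6.0000e-02  1.2000e-01] 0.056048627882057306 0.0
```

>>> send_rows(xyz=[[0, 0.0005, 0.03], [0, 0, 0.03], [0, 0, 0.03], [0, 0, 0.0125], [0, 0, 0], [0, 0, 0], [0, 0, 0], [0, 0, 0], [0, 0, 0], [0, 0, 0], [0, 0, 0], [0, 0, -0.03], [0, 0, -0.03], [0, 0, -0.04]], rotation=[[0, 0, 0], [0, 0, 0], [0, 0, 0], [0, 0, 0], [0, 0, 0], [0, 0, 0], [0, 0, 0], [0, 0, 0], [0, 0, 0], [0, 0, 0], [0, 0, 0], [0, 0, 0], [0, 0, 0], [0, 0, 0]], jaw=[0.65, 0.65, 0.65, 0.65, 0.65, 0.65, 0, 0, 0, 0, 0, 0, 0, 0])

```text
time_s: 17.8
tool_pos: [0.5227, 0.1001, 0.2835]
tool_rot: [180.0, 0.2, -0.0]
force: [0.1, -0.9, -0.6]
grip_width: 0.0277
grasp_force: 15.0
```

>>> send_rows(xyz=[[0.025, -0.0325, 0], [0.025, -0.0325, 0], [0.025, -0.0325, 0], [0.025, -0.0325, 0], [0, 0, 0], [0, 0, 0], [0, 0, 0.04], [0, 0, 0.03], [0, 0, 0.018], [0, 0, 0], [0, 0, 0], [0, 0, 0], [0, 0, 0], [0, 0, 0], [0, 0, -0.03], [0, 0, -0.03], [0, 0, -0.03], [0, 0, 0], [0, 0, 0]], rotation=[[0, 0, 0], [0, 0, 0], [0, 0, 0], [0, 0, 0], [0, 0, 0], [0, 0, 0], [0, 0, 0], [0, 0, 0], [0, 0, 0], [0, 0, 0], [0, 0, 0], [0, 0, 0], [0, 0, 0], [0, 0, 0], [0, 0, 0], [0, 0, 0], [0, 0, 0], [0, 0, 0], [0, 0, 0]], jaw=[0, 0, 0, 0, 0, 0, 0, 0, 0, 0, 0, 0.6, 0.6, 0.6, 0.6, 0.6, 0.6, 0.6, 0.6])

```text
time_s: 19.7
tool_pos: [0.6237, 0.2306, 0.287]
tool_rot: [-180.0, -0.1, -0.0]
force: [-0.3, -1.0, -0.5]
grip_width: 0.0522
grasp_force: 0.0
```

Run:
```python
from h import *
from cell import env
import pickle
load()
c=env.read_camera("wrist");setcam("w3",c);pickle.dump(CAM,open("cam.pkl","wb"))
cv2.imwrite("pics/w3.png",c["image"]);cv2.imwrite("pics/w3b.png",cv2.resize(c["image"],(640,480)))
o=env.get_obs();print(o["tool_pos"],o["tool_rot"],o["qpos"])
```

```text
[0.6233652  0.23022448 0.28563096] [ 1.79971946e+02  2.83814958e-04 -9.55790668e-03] [   6.56719137   29.77322668  -39.216856     87.79345895   19.61450685
   69.46721294 -125.88333169]
```

View pics/w3b.png

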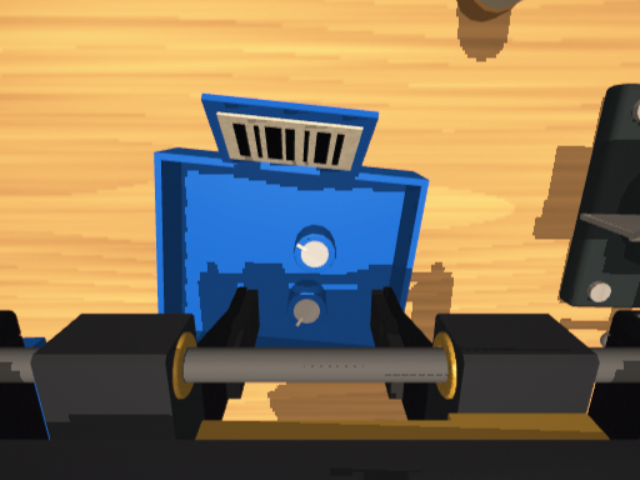

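>>> send_rows(xyz=[[0, 0, -0.04], [0, 0, -0.04], [-0.01, 0.0386, -0.035], [-0.01, 0.0386, 0], [-0.01, 0.0386, 0], [-0.01, 0.0386, 0], [-0.01, 0.0386, 0], [-0.01, 0.0386, 0], [-0.01, 0.0386, 0], [-0.01, 0.0386, 0], [-0.01, 0.0386, 0], [-0.01, 0.0386, 0], [-0.01, 0.0386, 0], [-0.01, 0.0386, 0], [-0.01, 0.0386, 0], [-0.01, 0.0386, 0], [0, 0, 0], [0, 0, 0], [0, 0, 0]], rotation=[[0, 0, 0], [0, 0, 0], [0, 0, 0], [0, 0, 0], [0, 0, 0], [0, 0, 0], [0, 0, 0], [0, 0, 0], [0, 0, 0], [0, 0, 0], [0, 0, 0], [0, 0, 0], [0, 0, 0], [0, 0, 0], [0, 0, 0], [0, 0, 0], [0, 0, 0], [0, 0, 0], [0, 0, 0]], jaw=[0.65, 0.65, 0.65, 0.65, 0.65, 0.65, 0.65, 0.65, 0.65, 0.65, 0.65, 0.65, 0.65, 0.65, 0.65, 0.65, 0.65, 0.65, 0.65])

```text
time_s: 21.65
tool_pos: [0.4844, -0.3065, 0.3978]
tool_rot: [-179.9, 0.1, 0.1]
force: [0.3, -0.1, -0.0]
grip_width: 0.0565
grasp_force: 0.0
```

Run:
```python
from h import *
from cell import env
import pickle
load()
c=env.read_camera("wrist");setcam("w4",c)
o=env.get_obs();print(o["tool_pos"],o["tool_rot"],o["qpos"])
# reconstruct w2 cam
P,R=tool(o); C4=-c["R"].T@c["t"]; pc=R.T@(C4-P); Rc=R.T@c["R"].T
P2=np.array([.618,-.2393,.2899]);R2=Ro.from_euler('xyz',[179.83,-.38,-.01],degrees=True).as_matrix()
A=(R2@Rc).T; CAM["w2"]=(CAM["w4"][0],A,-A@(P2+R2@pc))
pickle.dump(CAM,open("cam.pkl","wb"))
cv2.imwrite("pics/w4.png",c["image"]);cv2.imwrite("pics/w4b.png",cv2.resize(c["image"],(800,600),interpolation=cv2.INTER_CUBIC))
f=lambda x:np.round(x,4)
def lab(n,cs,zc):
    Z=[zc+.0147]*2+[zc-.0147]*2; Q=[plane(n,u*.8,v*.8,z) for (u,v),z in zip(cs,Z)]
    print(n,'centre',f(np.mean(Q,0)),'yaw top/bot',[f(np.degrees(np.arctan2(-(a-b)[0],(a-b)[1]))) for a,b in((Q[0],Q[1]),(Q[3],Q[2]))],'widths',f(np.linalg.norm(Q[0]-Q[1])),f(np.linalg.norm(Q[3]-Q[2])))
lab('w2',[(260,122),(407,95),(393,144),(275,166)],.087)
lab('w3',[(218,112),(363,127),(354,171),(232,158)],.087)
lab('w1',[(366*.8,53*.8),(474*.8,57*.8),(467*.8,104*.8),(371*.8,100*.8)],.123)
```

```text
[ 0.48458166 -0.30619021  0.39817471] [-1.79935184e+02  3.38142963e-02  1.33316719e-01] [ 51.99126151  10.82563067 -25.30255623  94.16062015   4.69935274
  76.13597283 -63.91594607]
w2 centre [ 0.6974 -0.2488  0.087 ] yaw top/bot [np.float64(9.8687), np.float64(10.346)] widths 0.061 0.0596
w3 centre [0.6983 0.2406 0.087 ] yaw top/bot [np.float64(-5.6165), np.float64(-5.9855)] widths 0.059 0.0606
w1 centre [ 0.6759 -0.0054  0.123 ] yaw top/bot [np.float64(-1.3247), np.float64(-1.6035)] widths 0.0594 0.0597
```

View pics/w4b.png

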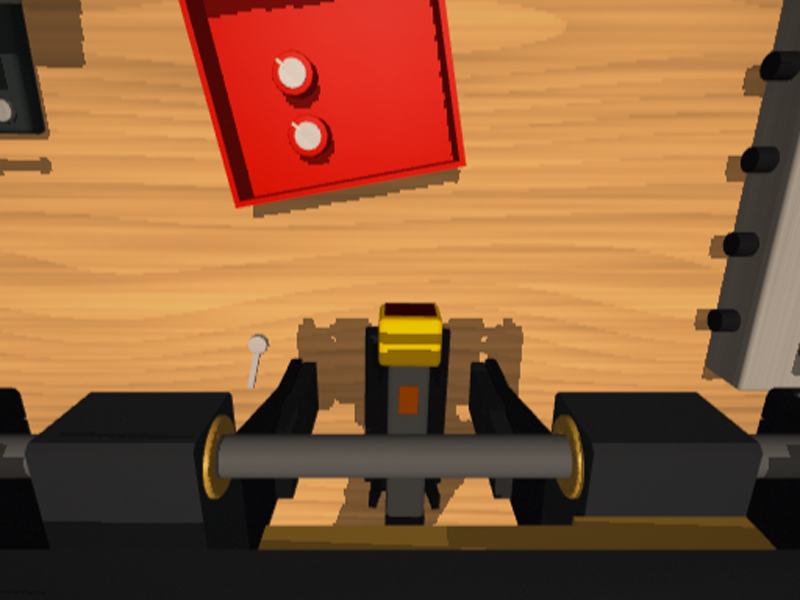

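Run:
```python
from h import *
load()
for n,p,z in (('headfront',(410.5,316),.07),('headrear',(410.5,365),.07),('trig',(408.5,400),.067),('grip front',(409.5,370),.065),('gripmid',(408,430),.065),('rear',(406,517),.065)): print(n,np.round(plane('w4',p[0]*.64,p[1]*.64,z),4))
```

```text
headfront [ 0.461 -0.318  0.07 ]
headrear [ 0.4249 -0.3184  0.07  ]
trig [ 0.3958 -0.3175  0.067 ]
grip front [ 0.4186 -0.318   0.065 ]
gripmid [ 0.3698 -0.3175  0.065 ]
rear [ 0.2908 -0.3168  0.065 ]
```

>>> send_rows(xyz=[[-0.0253, 0.002, 0.02], [-0.0253, 0.002, 0.02], [-0.0253, 0.002, 0.02], [-0.0253, 0.002, 0.02], [-0.0253, 0.002, 0.018], [0, 0, 0], [0, 0, 0], [0, 0, 0], [0, 0, 0]], rotation=[[0, 0, 0], [0, 0, 0], [0, 0, 0], [0, 0, 0], [0, 0, 0], [0, 0, 0], [0, 0, 0], [0, 0, 0], [0, 0, 0]], jaw=[0.75, 0.75, 0.75, 0.75, 0.75, 0.75, 0.75, 0.75, 0.75])

```text
time_s: 22.6
tool_pos: [0.359, -0.3174, 0.3017]
tool_rot: [179.9, -0.1, 0.1]
force: [-0.1, -0.3, 0.7]
grip_width: 0.0651
grasp_force: 0.0
```

```bash
python3 look.py wrist; python3 -c "
import cv2;cv2.imwrite('pics/w5b.png',cv2.resize(cv2.imread('pics/wrist_last.png'),(512,384)))"
```

```text
22.65 [ 0.3588 -0.3175  0.3015] [ 1.7994e+02 -8.0000e-02  9.0000e-02] 0.06550416384488682 0.0
```

View pics/w5b.png

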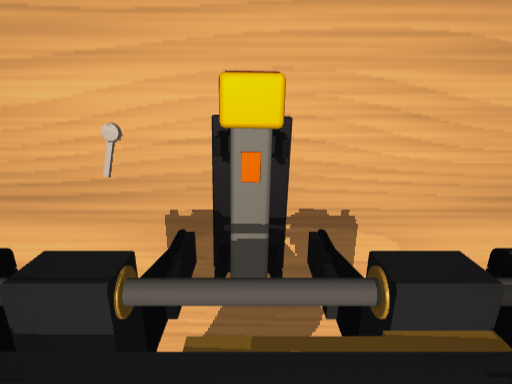

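>>> send_rows(xyz=[[0, 0, 0.03], [0, 0, 0.03], [0, 0, 0.02], [0, 0, 0.008], [0, 0, 0], [0, 0, 0], [0, 0, 0], [0, 0, 0], [0, 0, 0], [0, 0, 0], [0, 0, 0], [0, 0, 0], [0, 0, 0]], rotation=[[0, 0, 0], [0, 0, 0], [0, 0, 0], [0, 0, 0], [0, 0, 0], [0, 0, 0], [0, 0, 0], [0, 0, 0], [0, 0, 0], [0, 0, 0], [0, 0, 0], [0, 0, 0], [0, 0, 0]], jaw=[0.75, 0.75, 0.75, 0.75, 0.75, 0.75, 0, 0, 0, 0, 0, 0, 0], newtons=40)

```text
time_s: 23.95
tool_pos: [0.3576, -0.3175, 0.2128]
tool_rot: [-180.0, 0.0, -0.0]
force: [0.8, 1.9, 2.7]
grip_width: 0.0296
grasp_force: 39.9
```

```bash
python3 look.py
```

```text
23.95 [ 0.3576 -0.3175  0.2128] [-1.7997e+02  1.0000e-02 -0.0000e+00] 0.029643387468435447 39.92322960868478
```

>>> send_rows(xyz=[[0, 0, -0.02], [0, 0, -0.03], [0, 0, -0.03], [0, 0, -0.03], [0, 0, -0.03], [0, 0, -0.02], [0.0136, -0.034, 0], [0.0136, -0.034, 0], [0.0136, -0.034, 0], [0.0136, -0.034, 0], [0.0136, -0.034, 0], [0.0136, -0.034, 0], [0.0136, -0.034, 0], [0.0136, -0.034, 0], [0.0136, -0.034, 0], [0, 0, 0]], rotation=[[0, 0, 0], [0, 0, 0], [0, 0, 0], [0, 0, 0], [0, 0, 0], [0, 0, 0], [0, 0, 0], [0, 0, 0], [0, 0, 0], [0, 0, 0], [0, 0, 0], [0, 0, 0], [0, 0, 0], [0, 0, 0], [0, 0, 0], [0, 0, 0]], jaw=[0, 0, 0, 0, 0, 0, 0, 0, 0, 0, 0, 0, 0, 0, 0, 0])

```text
time_s: 25.55
tool_pos: [0.4808, -0.0063, 0.3727]
tool_rot: [-179.8, -0.1, 0.5]
force: [0.2, 0.1, -1.7]
grip_width: 0.0297
grasp_force: 39.9
```

>>> send_rows(xyz=[[0, 0, 0], [0, 0, 0], [0, 0, 0], [0, 0, 0], [0, 0, 0], [0, 0, 0], [0, 0, 0], [0, 0, 0]], rotation=[[0, -0.087, 0], [0, -0.087, 0], [0, -0.087, 0], [0, -0.087, 0], [0, -0.087, 0], [0, -0.088, 0], [0, 0, 0], [0, 0, 0]], jaw=[0, 0, 0, 0, 0, 0, 0, 0])

```text
time_s: 26.35
tool_pos: [0.4801, -0.0122, 0.372]
tool_rot: [-180.0, 29.9, -0.0]
force: [0.7, -0.0, -2.8]
grip_width: 0.0297
grasp_force: 39.9
```

```bash
cat > aim.py <<'E'
from cell import env
from h import *
import sys
L=dict(chassis=([.676,-.0045,.123],-1.5),red=([.6965,-.248,.087],10),blue=([.698,.2415,.087],-5.8))[sys.argv[1]]
p=float(sys.argv[2]) if len(sys.argv)>2 else 30
o=env.get_obs()
T=Ro.from_euler('xyz',[180,p,L[1]],degrees=True).as_matrix()
tcp=np.array(L[0])-.203*T[:,0]-.1635*T[:,2]
d,r=delta(o,tcp,[180,p,L[1]])
P,R=tool(o)
print('tcp',np.round(tcp,4),'d',np.round(d,4),'rot',np.round(r,4)); print(np.round(o["tool_pos"],4),np.round(o["tool_rot"],2),np.round(o["qpos"],1),o["grip_width"],o["grasp_force"])
w=P+.1635*R[:,2]+.103*R[:,0]; v=R.T@(np.array(L[0])-w); n=Ro.from_euler('z',L[1],degrees=True).apply([-.819,0,.574])
print('label in window frame',np.round(v,4),'angle',np.degrees(np.arccos(-n@R[:,0])))
E
python3 aim.py chassis
```

```text
tcp [ 0.582  -0.002   0.3661] d [ 0.0913 -0.0102 -0.0456] rot [ 0.0124 -0.0021  0.0226]
[ 0.4801 -0.0122  0.372 ] [-1.7997e+02  2.9880e+01 -1.0000e-02] [ 36.3  15.8 -43.9  97.5   6.3 100.8 -99.9] 0.029723040519708047 39.91978942416608
label in window frame [ 0.1909 -0.0076 -0.0451] angle 5.2259452212017505
```

>>> send_rows(xyz=[[0.0228, -0.0026, -0.0114], [0.0228, -0.0026, -0.0114], [0.0228, -0.0026, -0.0114], [0.0228, -0.0026, -0.0114], [0, 0, 0], [0, 0, 0], [0, 0, 0]], rotation=[[0.006, 0, 0.012], [0.006, 0, 0.011], [0, 0, 0], [0, 0, 0], [0, 0, 0], [0, 0, 0], [0, 0, 0]], jaw=[0, 0, 0, 0, 0, 0, 0])

```text
time_s: 27.05
tool_pos: [0.5812, -0.0031, 0.367]
tool_rot: [179.9, 29.9, -1.5]
force: [0.5, -0.5, -1.3]
grip_width: 0.0296
grasp_force: 39.9
```

```bash
python3 aim.py chassis
python3 - <<'E'
from h import *
from cell import env
load()
S={}
for n in('wrist','side','scene'):
    c=env.read_camera(n); setcam(n,c); S[n]=c["image"]; cv2.imwrite(f"pics/a_{n}.png",S[n])
a=cv2.resize(S['wrist'],(400,300)); 
u,v=map(int,proj('side',[.58,0,.2]));print(u,v); b=cv2.resize(S['side'][v-55:v+50,u-70:u+70],(400,300),interpolation=cv2.INTER_CUBIC)
cv2.imwrite("pics/a.png",np.hstack([a,b]))
# expected projections
P,R=tool(env.get_obs()); w=P+.1635*R[:,2]+.103*R[:,0]
print('win px',proj('wrist',w),proj('side',w),'lab',proj('wrist',[.676,-.0045,.123]))
E
```

```text
tcp [ 0.582  -0.002   0.3661] d [ 0.0011 -0.0011  0.0004] rot [ 0.0016 -0.0013 -0.0008]
[ 0.5812 -0.0031  0.367 ] [179.88  29.92  -1.55] [  28.6   29.   -42.1   82.8   11.4  104.5 -106.3] 0.029615023258268303 39.91976352408528
label in window frame [ 0.1009 -0.0015  0.0007] angle 5.024757685178676
250 135
win px [251.79161152  51.05233014] [249.55199134 142.36667549] lab [ 246.96713361 -285.87001959]
```

View pics/a.png

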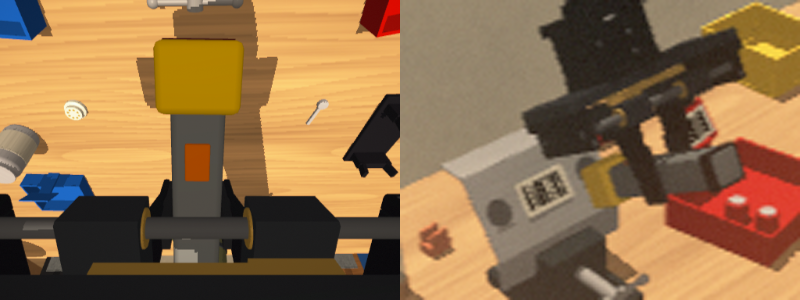

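>>> send_rows(xyz=[[0, 0, 0], [0, 0, 0], [0, 0, 0], [0, 0, 0], [0, 0, 0], [0, 0, 0], [0, 0, 0], [0, 0, 0], [0, 0, 0], [0, 0, 0], [0, 0, 0], [0, 0, 0], [0, 0, 0], [0, 0, 0], [0, 0, 0], [0, 0, 0], [0, 0, 0], [0, 0, 0], [0, 0, 0], [0, 0, 0]], rotation=[[0, 0, 0], [0, 0, 0], [0, 0, 0], [0, 0, 0], [0, 0, 0], [0, 0, 0], [0, 0, 0], [0, 0, 0], [0, 0, 0], [0, 0, 0], [0, 0, 0], [0, 0, 0], [0, 0, 0], [0, 0, 0], [0, 0, 0], [0, 0, 0], [0, 0, 0], [0, 0, 0], [0, 0, 0], [0, 0, 0]], jaw=[0, 0, 0, 0, 0, 0, 0, 0, 0, 0, 0, 0, 0, 0, 0, 0, 0, 0, 0, 0])

```text
time_s: 29.2
tool_pos: [0.5819, -0.0031, 0.3667]
tool_rot: [179.9, 30.0, -1.5]
force: [0.6, -0.2, -3.1]
grip_width: 0.0298
grasp_force: 39.9
```

>>> send_rows(xyz=[[0, 0, 0], [0, 0, 0], [0, 0, 0], [0, 0, 0], [0, 0, 0], [0, 0, 0], [0, 0, 0], [0, 0, 0], [0, 0, 0], [0, 0, 0], [0, 0, 0], [0, 0, 0]], rotation=[[0, 0, 0], [0, 0, 0], [0, 0, 0], [0, 0, 0], [0, 0, 0], [0, 0, 0], [0, 0, 0], [0, 0, 0], [0, 0, 0], [0, 0, 0], [0, 0, 0], [0, 0, 0]], jaw=[0, 0, 0, 0, 0, 0, 0, 0, 0, 0, 0, 0])

```text
time_s: 30.4
tool_pos: [0.5819, -0.0031, 0.3666]
tool_rot: [179.9, 30.0, -1.5]
force: [0.5, -0.1, -1.9]
grip_width: 0.0297
grasp_force: 39.9
```

```bash
cat > rt.py <<'E'
# red label check using side camera of w2 and current obs
E
python3 aim.py chassis
python3 - <<'E'
import numpy as np
from h import *
from cell import env
o=env.get_obs()
# via: back off along -tool x .10, then pose targets
L=([.6965,-.248,.087],10)
T=Ro.from_euler('xyz',[180,30,10],degrees=True).as_matrix(); tcp=np.array(L[0])-.203*T[:,0]-.1635*T[:,2]
print(tcp)
E
```

```text
tcp [ 0.582  -0.002   0.3661] d [ 0.0003 -0.0011  0.0004] rot [ 0.0011 -0.0006 -0.0006]
[ 0.5819 -0.0031  0.3666] [179.92  29.97  -1.54] [  28.5   29.1  -42.1   82.7   11.4  104.6 -106.4] 0.029749766388950785 39.919847343117
label in window frame [ 0.1002 -0.0014  0.0006] angle 4.98041192961535
[ 0.60387572 -0.26433216  0.33009515]
```

>>> send_rows(xyz=[[-0.04, 0, 0], [0, 0.0325, 0], [0, 0.0325, 0], [0, 0.0325, 0], [0, 0.0325, 0], [0, 0.0325, 0], [0, 0.0325, 0], [0, 0.0325, 0], [0, 0.0325, 0], [0, 0, 0], [0, 0, 0], [0, 0, 0], [0, 0, 0]], rotation=[[0, 0, 0], [0, 0, 0], [0, 0, 0], [0, 0, 0], [0, 0, 0], [0, 0, 0], [0, 0, 0], [0, 0, 0], [0, 0, 0], [-0.05, 0, -0.087], [-0.05, 0, -0.087], [0, 0, 0], [0, 0, 0]], jaw=[0, 0, 0, 0, 0, 0, 0, 0, 0, 0, 0, 0, 0])

```text
time_s: 31.7
tool_pos: [0.5405, -0.2616, 0.387]
tool_rot: [180.0, 30.0, 9.9]
force: [0.9, -0.1, -1.5]
grip_width: 0.0298
grasp_force: 39.9
```

```bash
python3 aim.py red
```

```text
tcp [ 0.6039 -0.2643  0.3301] d [0.0821 0.0135 0.0184] rot [-0.0003 -0.0006 -0.0018]
[ 0.5405 -0.2616  0.387 ] [179.96  29.96   9.88] [ 46.   27.5 -37.5  80.9  25.9 105.8 -71.9] 0.029829905791346034 39.91964070126414
label in window frame [0.182  0.0132 0.0185] angle 4.98364212174193
```

>>> send_rows(xyz=[[0.0205, 0.0034, 0.0046], [0.0205, 0.0034, 0.0046], [0.0205, 0.0034, 0.0046], [0.0205, 0.0034, 0.0046], [0, 0, 0], [0, 0, 0], [0, 0, 0]], rotation=[[0, 0, 0], [0, 0, 0], [0, 0, 0], [0, 0, 0], [0, 0, 0], [0, 0, 0], [0, 0, 0]], jaw=[0, 0, 0, 0, 0, 0, 0])

```text
time_s: 32.4
tool_pos: [0.6034, -0.2649, 0.331]
tool_rot: [179.9, 30.0, 9.9]
force: [0.6, 0.8, -1.7]
grip_width: 0.0296
grasp_force: 39.9
```

```bash
python3 aim.py red
python3 - <<'E'
from h import *
from cell import env
load()
c=env.read_camera('wrist'); setcam('wrist',c); s=env.read_camera('side')
P,R=tool(env.get_obs()); w=P+.1635*R[:,2]+.103*R[:,0]
u,v=map(int,proj('side',w)); print('win wrist',proj('wrist',w),'side',u,v)
b=cv2.resize(s["image"][max(0,v-50):v+55,u-70:u+70],(400,300),interpolation=cv2.INTER_CUBIC)
cv2.imwrite("pics/b.png",np.hstack([cv2.resize(c["image"],(400,300)),b]))
E
```

```text
tcp [ 0.6039 -0.2643  0.3301] d [ 0.0009 -0.0005  0.0005] rot [ 0.0009 -0.0006 -0.0016]
[ 0.6034 -0.2649  0.331 ] [179.89  29.96   9.89] [ 40.8  36.8 -36.1  74.3  29.1 104.6 -75.1] 0.029615211824513345 39.919786769896746
label in window frame [ 0.1008 -0.0009  0.0006] angle 4.984210004919747
win wrist [251.36997336  51.29394802] side 305 117
```

View pics/b.png

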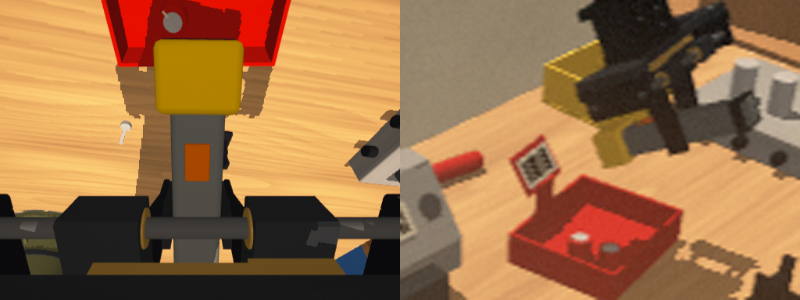

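Scanner is still straight in the hand (head top edge at tile row 40, as before), aimed at the red label with both red knobs in the tray. Hold.

>>> send_rows(xyz=[[0, 0, 0], [0, 0, 0], [0, 0, 0], [0, 0, 0], [0, 0, 0], [0, 0, 0], [0, 0, 0], [0, 0, 0], [0, 0, 0], [0, 0, 0], [0, 0, 0], [0, 0, 0], [0, 0, 0], [0, 0, 0], [0, 0, 0], [0, 0, 0], [0, 0, 0], [0, 0, 0], [0, 0, 0], [0, 0, 0]], rotation=[[0, 0, 0], [0, 0, 0], [0, 0, 0], [0, 0, 0], [0, 0, 0], [0, 0, 0], [0, 0, 0], [0, 0, 0], [0, 0, 0], [0, 0, 0], [0, 0, 0], [0, 0, 0], [0, 0, 0], [0, 0, 0], [0, 0, 0], [0, 0, 0], [0, 0, 0], [0, 0, 0], [0, 0, 0], [0, 0, 0]], jaw=[0, 0, 0, 0, 0, 0, 0, 0, 0, 0, 0, 0, 0, 0, 0, 0, 0, 0, 0, 0])

```text
time_s: 34.5
tool_pos: [0.6037, -0.2648, 0.3301]
tool_rot: [179.9, 30.0, 10.0]
force: [0.5, 0.3, -2.9]
grip_width: 0.0296
grasp_force: 39.9
```

>>> send_rows(xyz=[[0, 0, 0], [0, 0, 0], [0, 0, 0], [0, 0, 0], [0, 0, 0], [0, 0, 0], [0, 0, 0], [0, 0, 0], [0, 0, 0], [0, 0, 0], [0, 0, 0], [0, 0, 0]], rotation=[[0, 0, 0], [0, 0, 0], [0, 0, 0], [0, 0, 0], [0, 0, 0], [0, 0, 0], [0, 0, 0], [0, 0, 0], [0, 0, 0], [0, 0, 0], [0, 0, 0], [0, 0, 0]], jaw=[0, 0, 0, 0, 0, 0, 0, 0, 0, 0, 0, 0])

```text
time_s: 35.7
tool_pos: [0.6037, -0.2648, 0.33]
tool_rot: [179.9, 30.0, 10.0]
force: [0.2, -0.2, -1.6]
grip_width: 0.0295
grasp_force: 39.9
```

>>> send_rows(xyz=[[-0.05, 0, 0], [-0.05, 0, 0], [0, 0, 0], [0, 0, 0], [0, 0, 0], [0, 0, 0]], rotation=[[0, 0, 0], [0, 0, 0], [0.046, 0, 0.08], [0.046, 0, 0.08], [0.046, 0, 0.08], [0, 0, 0]], jaw=[0, 0, 0, 0, 0, 0])

```text
time_s: 36.3
tool_pos: [0.5181, -0.2805, 0.3802]
tool_rot: [179.9, 30.0, -6.0]
force: [0.6, -0.1, -1.6]
grip_width: 0.0294
grasp_force: 39.9
```

```bash
python3 aim.py blue
```

```text
tcp [0.6044 0.251  0.3301] d [ 0.0511 -0.5377  0.0273] rot [ 0.0001 -0.0008 -0.0033]
[ 0.5181 -0.2805  0.3802] [179.89  29.95  -6.02] [ 48.8  26.9 -35.2  81.8  19.2 106.  -83.1] 0.0293825052612313 39.920553993433714
label in window frame [ 0.1509 -0.5384  0.0274] angle 4.99925487838622
```

>>> send_rows(xyz=[[0, -0.0384, 0], [0, -0.0384, 0], [0, -0.0384, 0], [0, -0.0384, 0], [0, -0.0384, 0], [0, -0.0384, 0], [0, -0.0384, 0], [0, -0.0384, 0], [0, -0.0384, 0], [0, -0.0384, 0], [0, -0.0384, 0], [0, -0.0384, 0], [0, -0.0384, 0], [0, -0.0384, 0], [0, 0, 0], [0, 0, 0]], rotation=[[0, 0, 0], [0, 0, 0], [0, 0, 0], [0, 0, 0], [0, 0, 0], [0, 0, 0], [0, 0, 0], [0, 0, 0], [0, 0, 0], [0, 0, 0], [0, 0, 0], [0, 0, 0], [0, 0, 0], [0, 0, 0], [0, 0, 0], [0, 0, 0]], jaw=[0, 0, 0, 0, 0, 0, 0, 0, 0, 0, 0, 0, 0, 0, 0, 0])

```text
time_s: 37.9
tool_pos: [0.5727, 0.2564, 0.379]
tool_rot: [179.9, 29.9, -5.6]
force: [0.3, -0.5, -2.0]
grip_width: 0.0299
grasp_force: 39.9
```

```bash
python3 aim.py blue
```

```text
tcp [0.6044 0.251  0.3301] d [0.0522 0.0022 0.0264] rot [ 0.0032 -0.0011  0.0028]
[0.5727 0.2564 0.379 ] [179.91  29.94  -5.62] [   8.1   34.5  -46.7   75.9    4.3  101.9 -133.6] 0.02986473663050804 39.919694289565086
label in window frame [0.1521 0.0022 0.0266] angle 5.011945645680934
```

>>> send_rows(xyz=[[0.0174, 0.0007, 0.0088], [0.0174, 0.0007, 0.0088], [0.0174, 0.0007, 0.0088], [0, 0, 0], [0, 0, 0], [0, 0, 0]], rotation=[[0, 0, 0], [0, 0, 0], [0, 0, 0], [0, 0, 0], [0, 0, 0], [0, 0, 0]], jaw=[0, 0, 0, 0, 0, 0])

```text
time_s: 38.5
tool_pos: [0.6048, 0.2499, 0.3309]
tool_rot: [180.0, 30.0, -5.8]
force: [0.2, -1.0, -1.1]
grip_width: 0.0297
grasp_force: 39.9
```

```bash
python3 aim.py blue
python3 - <<'E'
from h import *
from cell import env
load()
c=env.read_camera('wrist'); setcam('wrist',c); s=env.read_camera('side')
P,R=tool(env.get_obs()); w=P+.1635*R[:,2]+.103*R[:,0]
u,v=map(int,proj('side',w)); print('win wrist',proj('wrist',w),'side',u,v)
b=cv2.resize(s["image"][max(0,v-50):v+55,u-70:u+70],(400,300),interpolation=cv2.INTER_CUBIC)
cv2.imwrite("pics/c.png",np.hstack([cv2.resize(c["image"],(400,300)),b]))
E
```

```text
tcp [0.6044 0.251  0.3301] d [-0.     -0.0011  0.0009] rot [-0.     -0.0005 -0.0007]
[0.6048 0.2499 0.3309] [179.98  29.97  -5.85] [   7.1   39.4  -44.8   74.1    7.2   99.5 -132.2] 0.02974111822267891 39.91989743895829
label in window frame [ 0.0999 -0.0012  0.001 ] angle 4.975513951872847
win wrist [251.29882806  51.5281961 ] side 167 191
```

View pics/c.png

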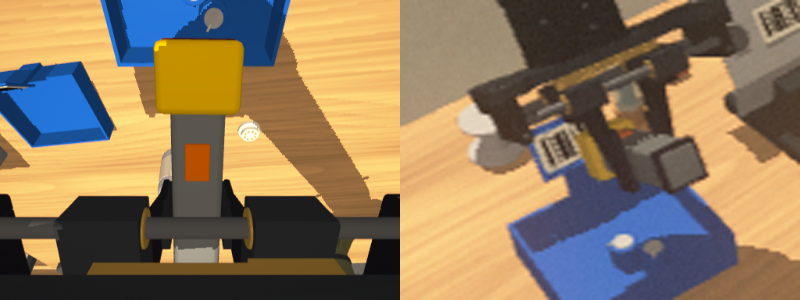

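>>> send_rows(xyz=[[0, 0, 0], [0, 0, 0], [0, 0, 0], [0, 0, 0], [0, 0, 0], [0, 0, 0], [0, 0, 0], [0, 0, 0], [0, 0, 0], [0, 0, 0], [0, 0, 0], [0, 0, 0], [0, 0, 0], [0, 0, 0], [0, 0, 0], [0, 0, 0], [0, 0, 0], [0, 0, 0], [0, 0, 0], [0, 0, 0]], rotation=[[0, 0, 0], [0, 0, 0], [0, 0, 0], [0, 0, 0], [0, 0, 0], [0, 0, 0], [0, 0, 0], [0, 0, 0], [0, 0, 0], [0, 0, 0], [0, 0, 0], [0, 0, 0], [0, 0, 0], [0, 0, 0], [0, 0, 0], [0, 0, 0], [0, 0, 0], [0, 0, 0], [0, 0, 0], [0, 0, 0]], jaw=[0, 0, 0, 0, 0, 0, 0, 0, 0, 0, 0, 0, 0, 0, 0, 0, 0, 0, 0, 0])

```text
time_s: 40.6
tool_pos: [0.605, 0.2496, 0.3304]
tool_rot: [179.9, 30.0, -5.9]
force: [-0.3, -0.2, -2.1]
grip_width: 0.0296
grasp_force: 39.9
```

>>> send_rows(xyz=[[0, 0, 0], [0, 0, 0], [0, 0, 0], [0, 0, 0], [0, 0, 0], [0, 0, 0], [0, 0, 0], [0, 0, 0], [0, 0, 0], [0, 0, 0], [0, 0, 0], [0, 0, 0]], rotation=[[0, 0, 0], [0, 0, 0], [0, 0, 0], [0, 0, 0], [0, 0, 0], [0, 0, 0], [0, 0, 0], [0, 0, 0], [0, 0, 0], [0, 0, 0], [0, 0, 0], [0, 0, 0]], jaw=[0, 0, 0, 0, 0, 0, 0, 0, 0, 0, 0, 0])

```text
time_s: 41.8
tool_pos: [0.605, 0.2496, 0.3304]
tool_rot: [179.9, 30.0, -5.9]
force: [0.1, -0.0, -0.9]
grip_width: 0.0298
grasp_force: 39.9
```

>>> send_rows(xyz=[[-0.05, 0, 0], [-0.05, 0, 0], [-0.05, 0, 0], [0, 0, 0], [0, 0, 0], [0, 0, 0], [0, 0, 0], [0, 0, 0], [0, 0, 0], [0, 0, 0]], rotation=[[0, 0, 0], [0, 0, 0], [0, 0, 0], [-0.05, 0, -0.088], [0, 0.087, 0], [0, 0.087, 0], [0, 0.087, 0], [0, 0.087, 0], [0, 0.087, 0], [0, 0.088, 0]], jaw=[0, 0, 0, 0, 0, 0, 0, 0, 0, 0])

```text
time_s: 42.8
tool_pos: [0.4752, 0.2632, 0.4055]
tool_rot: [180.0, -0.2, -0.0]
force: [-0.2, 0.3, -2.3]
grip_width: 0.0293
grasp_force: 39.9
```

Run:
```python
from cell import env
from h import *
o=env.get_obs(); print(o["tool_pos"],o["tool_rot"],delta(o,[.3576,-.3175,.40],[180,0,0]),o["qpos"])
```

```text
[0.47519629 0.26320551 0.40547678] [ 1.79960130e+02 -1.65920002e-01 -2.81459336e-02] (array([-0.11732638,  0.5807595 ,  0.00554117]), array([ 0.00069657, -0.00289568, -0.00049225])) [  15.5912436    10.2285625   -52.39496252   96.9638333     8.44307294
   76.78130264 -128.31555308]
```

>>> send_rows(xyz=[[0, 0.0363, 0], [0, 0.0363, 0], [0, 0.0363, 0], [0, 0.0363, 0], [0, 0.0363, 0], [0, 0.0363, 0], [0, 0.0363, 0], [0, 0.0363, 0], [0, 0.0363, 0], [0, 0.0363, 0], [-0.0195, 0.0363, 0], [-0.0195, 0.0363, 0], [-0.0195, 0.0363, 0], [-0.0195, 0.0363, 0], [-0.0195, 0.0363, 0], [-0.0195, 0.0363, 0], [0, 0, 0], [0, 0, 0], [0, 0, 0]], rotation=[[0, 0, 0], [0, 0, 0], [0, 0, 0], [0, 0, 0], [0, 0, 0], [0, 0, 0], [0, 0, 0], [0, 0, 0], [0, 0, 0], [0, 0, 0], [0, 0, 0], [0, 0, 0], [0, 0, 0], [0, 0, 0], [0, 0, 0], [0, 0, 0], [0, 0, 0], [0, 0, 0], [0, 0, 0]], jaw=[0, 0, 0, 0, 0, 0, 0, 0, 0, 0, 0, 0, 0, 0, 0, 0, 0, 0, 0])

```text
time_s: 44.7
tool_pos: [0.3588, -0.3164, 0.4057]
tool_rot: [-180.0, -0.0, 0.1]
force: [-0.7, 0.9, -2.4]
grip_width: 0.0296
grasp_force: 39.9
```

```bash
python3 - <<'E'
from cell import env
from h import *
o=env.get_obs(); print(o["tool_pos"],o["tool_rot"],delta(o,[.3576,-.3175,.213],[180,0,0]))
E
python3 look.py wrist; python3 -c "
import cv2;cv2.imwrite('pics/d.png',cv2.resize(cv2.imread('pics/wrist_last.png'),(512,384)))"
```

```text
[ 0.35881815 -0.31641802  0.4056724 ] [-1.79984238e+02 -1.08356158e-02  5.35620386e-02] (array([-0.0012556 ,  0.00113385,  0.19267186]), array([-0.00027518, -0.00018899,  0.00093486]))
wrist red [130, 0, 73, 13, 501] [ 0.532  -0.2262  0.012 ]
wrist red [264, 50, 37, 1, 37] [ 0.4896 -0.3503  0.012 ]
44.75 [ 0.359  -0.3163  0.4057] [-1.8e+02 -1.0e-02  9.0e-02] 0.029796162829470535 39.91978531703353
```

View pics/d.png

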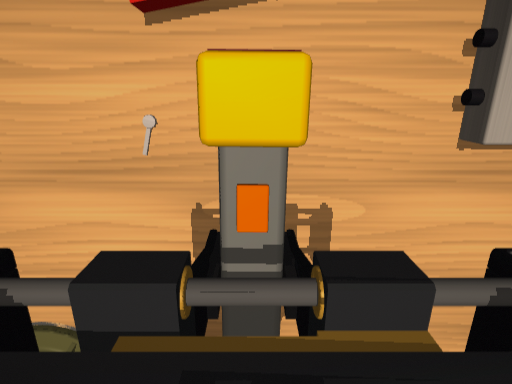

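>>> send_rows(xyz=[[-0.001, 0.001, 0.035], [0, 0, 0.035], [0, 0, 0.035], [0, 0, 0.035], [0, 0, 0], [0, 0, 0.02], [0, 0, 0.015], [0, 0, 0.01], [0, 0, 0.007], [0, 0, 0], [0, 0, 0], [0, 0, 0]], rotation=[[0, 0, 0], [0, 0, 0], [0, 0, 0], [0, 0, 0], [0, 0, 0], [0, 0, 0], [0, 0, 0], [0, 0, 0], [0, 0, 0], [0, 0, 0], [0, 0, 0], [0, 0, 0]], jaw=[0, 0, 0, 0, 0, 0, 0, 0, 0, 0, 0, 0])

```text
time_s: 45.95
tool_pos: [0.3574, -0.3191, 0.2145]
tool_rot: [179.9, -0.1, -0.1]
force: [-0.5, -0.4, -2.1]
grip_width: 0.0298
grasp_force: 39.9
```

>>> send_rows(xyz=[[0, -0.001, 0.0015], [0, 0, 0], [0, 0, 0], [0, 0, 0], [0, 0, 0], [0, 0, 0], [0, 0, 0], [0, 0, -0.01], [0, 0, -0.02], [0, 0, -0.03], [0, 0, -0.03], [0, 0, -0.03], [0, 0, -0.03], [0, 0, -0.03], [0, 0, 0], [0, 0, 0], [0, 0, 0]], rotation=[[0, 0, 0], [0, 0, 0], [0, 0, 0], [0, 0, 0], [0, 0, 0], [0, 0, 0], [0, 0, 0], [0, 0, 0], [0, 0, 0], [0, 0, 0], [0, 0, 0], [0, 0, 0], [0, 0, 0], [0, 0, 0], [0, 0, 0], [0, 0, 0], [0, 0, 0]], jaw=[0, 0, 0, 0.75, 0.75, 0.75, 0.75, 0.75, 0.75, 0.75, 0.75, 0.75, 0.75, 0.75, 0.75, 0.75, 0.75])

```text
time_s: 47.65
tool_pos: [0.3567, -0.3174, 0.3913]
tool_rot: [-180.0, 0.1, -0.1]
force: [-0.7, -0.2, -0.4]
grip_width: 0.0654
grasp_force: 0.0
```

Run:
```python
from h import *
from cell import env
w=env.read_camera('wrist')["image"]; s=env.read_camera('side')["image"]; c=env.read_camera('scene')["image"]
z=lambda i,u,v:cv2.resize(i[v:v+150,u:u+200],(400,300),interpolation=cv2.INTER_CUBIC)
cv2.imwrite("pics/e.png",np.vstack([np.hstack([cv2.resize(w,(400,300)),z(s,250,90)]),np.hstack([z(c,70,90),cv2.resize(c,(400,300))])]))
```

```text
(no output)
```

View pics/e.png

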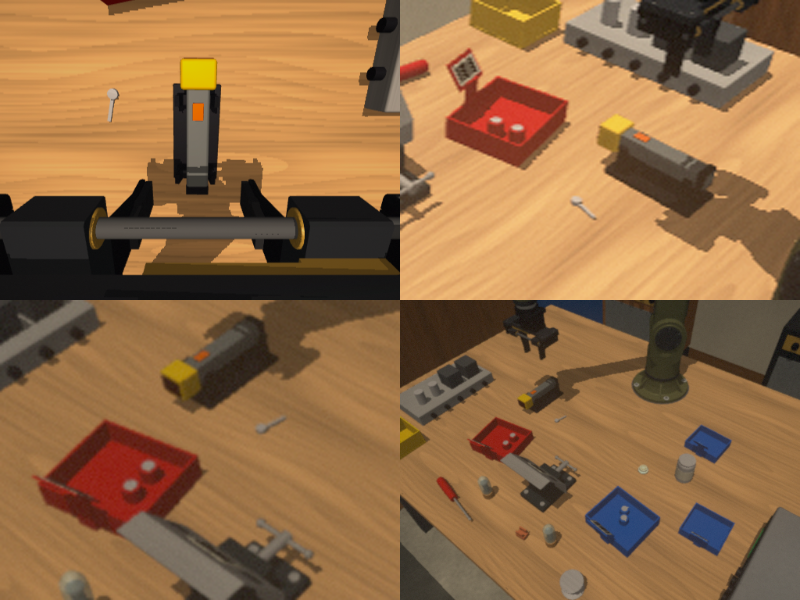

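The picture shows the scanner back in its rest and pointing forward. All four knobs are in the trays of their own colour, the tubes are standing, and the gripper is clear of everything. I'm handing in now.

```bash
python3 -c "
from cell import env
print(env.sign_off())"
```

```text
the job is handed in; nothing more can be done
None
```

The job is handed in (about 48 s of the 200 s used; the judge's result was not shown): two red and two blue knobs sorted, all three labels scanned in order with holds of over 3 s, scanner laid back in its rest, and tubes and loose parts untouched.

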